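# Hot lid off the starch pot

## Task

Take the hot lid off the starch pot with the lid lifter, keeping it level all the way, and set it down gently, flat and wholly on the silicone iron rest pad. The lifter's wooden handle is tucked out of reach under the shelf riser, so draw the lifter out by its steel neck, lay it down on the worktop and take it again by the wooden handle for the lift; when the lid is down, lay the lifter back on the bare worktop, clear of the pad and the lid. Lid, pot and hotplate are hot: no part of the robot may touch them, and the pot and everything else on the shelf stay where they are.

Things in the scene. Friction and masses are not known exactly. Their poses are not given: they have to be found in the camera images.
- lifter: Lid lifter, 294 mm long, 185 g, loose, lying flat on the worktop. Origin: centre of the underside of its wooden handle; x runs along it to the tip, z up; centre of mass near x = 85 mm. At the start the handle is wholly under the riser, its front end about 10 to 25 mm behind the riser's front edge, and neck and tip stick out squarely within 0.1 rad. Pose given only while it is not held.
- lifter_handle: The lifter's wooden handle, fixed to it, same origin and axes: x from -60 to 60 mm, 24 mm wide in y, z from 0 to 24 mm, flat sides.
- lifter_neck (a point): Point on the axis of the lifter's round steel neck, 9 mm thick, at lifter x = 145, z = 13 mm. The neck is straight at that height from x = 60 to 170 mm, then slopes down to the tongue at x = 188 mm.
- lifter_saddle (a point): Middle of the top face of the lifter's flat tongue, where the lid's loop rides: lifter x = 211, z = 5 mm. The tongue runs from x = 188 to 234 mm, 20 mm wide, 5 mm thick, underside level with the handle's underside; at x = 229 to 234 mm it turns up into a tip of the same width with its top at z = 16 mm.
- lid: Hot stainless lid, 136 mm across, loose, 110 to 175 g. Origin: centre of the underside of its seating lip; z up. Lip 110 mm across, 6 mm deep; flange from z = 6 to 9 mm; low dome to 12 mm at the centre. Its mass is centred: it hangs level from the middle of its loop and tips if lifted more than about 9 mm off the middle.
- lid_loop (a point): Middle of the axis of the top bar of the lid's bridge-shaped loop, 52 mm above the lid's origin, axes as the lid's. 8 mm round bar; the top bar lies along the lid's y, straight from y = -17 to 17 mm, the legs stand at y = -28 and 28 mm. The tongue goes through along the lid's x, either way; the opening under the bar is 36 mm high (lid z = 12 to 48 mm).
- pot: Stainless starch pot, loose, 600 g, 126 mm across, 80 mm high to the rim, two small side ears reaching 86 mm from the axis, 64 mm up. Origin: centre of its underside; z up. The lid's flange rests on the rim and its lip hangs 6 mm inside with 5 mm play all round, so on the pot the lid's origin is 74 mm above the pot's.
- hotplate: Fixed single hotplate carrying the pot: white housing 220 x 220 mm, iron plate 165 mm across, top 75 mm above the worktop, knob on the side that looks to its own -x. Origin: centre of its underside on the worktop.
- pad: Fixed flat ribbed silicone iron rest pad on the worktop, 210 mm along its x, 250 mm along its y, 8 mm thick. Origin: centre of its underside, z up.
- riser: Fixed pale wooden shelf riser (small bench) on the worktop, 150 mm along its x, 340 mm along its y, 90 mm high, underside of the board 76 mm up, open at the front; the front looks to its own -x, 75 mm from the origin, and the lifter sticks out there. Origin: centre of its footprint, on the worktop.
- cup: Bystander: white plastic measuring cup, 80 mm across, 90 mm high, with a handle to its y. Origin: centre of its underside.
- button_box: Bystander: closed stainless button box, 78 x 103 x 48 mm, standing on the riser. Origin: centre of its underside.
- spray_bottle: Bystander: spray bottle, 70 mm across, 196 mm high. Origin: centre of its underside.
- clip1: Bystander: one of four plastic clips, 50 x 14 x 13 mm, lying on the worktop. Origin: centre of its underside.
- clip2: Bystander: one of four plastic clips, 50 x 14 x 13 mm, lying on the worktop. Origin: centre of its underside.
- clip3: Bystander: one of four plastic clips, 50 x 14 x 13 mm, lying on the worktop. Origin: centre of its underside.
- clip4: Bystander: one of four plastic clips, 50 x 14 x 13 mm, lying on the worktop. Origin: centre of its underside.
Mind the look-alikes: they are no part of the job. Leave any red or turquoise look-alike of the lid alone.

How it is judged (in metres and radians):
On the way, in this order (a step that is already met when the one before it is completed fails the run):
1. the lifter has been drawn out and lies on the worktop, let go (distance of lifter from where it was at the start of the episode above 0.06 m and height (world z) of lifter below 0.03 m and contact force between the fingers and lifter below 0.05 N), for 0.1 s.
2. the lid hangs on the lifter clear of the pot, the lifter held by its wooden handle (z of lid in the frame of pot above 0.09 m and contact force between lid and lifter above 0.3 N and contact force between the fingers and lifter_handle above 1 N and angle between lid's own z axis and vertical below 0.3 rad), for 0.2 s.
At the end, for the whole second after the job is handed in: The lid lies flat (within 0.05 rad) and still on the pad, wholly on it (its centre within 37 mm of the pad's centre along the pad's x and 57 mm along its y); the lifter lies still on the worktop, touching neither lid nor pad; the pot stands within 30 mm of where it was (x of lid in the frame of pad between -0.037 and 0.037 m and y of lid in the frame of pad between -0.057 and 0.057 m and height (world z) of lid below 0.012 m and angle between lid's own z axis and vertical below 0.05 rad and linear speed of each of lid, lifter below 0.02 m/s and height (world z) of lifter below 0.03 m and contact force between lifter and lid below 0.05 N and contact force between lifter and pad below 0.05 N and distance of pot from where it was at the start of the episode below 0.03 m).
It fails at once if the robot touches the hot lid, pot or hotplate (contact force between any of the fingers, the arm and lid above 0.5 N or contact force between any of the fingers, the arm and pot above 0.5 N or contact force between any of the fingers, the arm and hotplate above 0.5 N).
It fails at once if the lid tips by more than 0.35 rad (angle between lid's own z axis and vertical above 0.35 rad).
It fails at once if the lid is dropped (falls free of the lifter faster than 0.5 m/s) (linear speed of lid above 0.5 m/s and contact force between lid and lifter below 0.02 N).
It fails at once if the pot is shifted by more than 30 mm (distance of pot from where it was at the start of the episode above 0.03 m).
It fails at once if a bystander is shifted by more than 30 mm (distance of any of cup, button_box, spray_bottle, clip1, clip2, clip3, clip4 from where it was at the start of the episode above 0.03 m).
It also fails if it takes over 70 s, if anything falls off the work surface, if the arm or the gripper's body presses on something with over 40 N, if the wrist force passes 120 N, or if a joint passes its speed limit or range.

## Robot

A 6-joint arm with a two-finger parallel gripper is mounted at the origin on the work surface. World frame = base frame: x ahead of the robot, y to its left, z up, the work surface at z = 0. Lengths are in m, angles in degrees, forces in N, time in s.
With the tool pointing down it reaches from about 0.4 to 0.825 m from the base axis. Payload 7 kg.
Tool frame: the origin (TCP) lies at the very end of the fingers, on their centre line; the grasp point (between the pads) lies 19 mm behind it (ctrl.grip_point_offset is the distance from the TCP to the grasp point, in m); x points along the fingers, z is the direction in which the jaws open and shut, and the axes are right-handed (so a half turn about x gives the same grasp; the last joint's range is limited). The gripper opens to 88 mm and grips with 3 to 60 N. Pads are 19 mm wide; open, the fingers measure 130 mm over their backs; the gripper's body (78 mm by 193 mm) begins 47 mm behind the grasp point.
Start: joints at [16.507, 20.546, 0.682, 0, -70.136, -16.507], TCP at [0.675, -0, 0.227] pointing down, gripper open.
Joint ranges: [-176.03, 176.03], [-82.01, 121.73], [-58.28, 71.71], [-173.87, 95.51], [-174.79, -0.11], [-173.66, 173.66]. Speed limits (degrees/s): [136.94, 136.94, 172.46, 180, 180, 180].

## Interface

Orientations are given as [roll, pitch, yaw] about the fixed x, y, z axes, in that order (R = Rz(yaw) Ry(pitch) Rx(roll)).
In Python, from plant import get_obs, snapshot, calibration, close_job, ctrl gives the robot as it stands.
- The arm moves only by the tool move_arm, never from a script. Its argument "commands" is a list that holds one entry, the list of rows, each a list of 4 numbers: the shift along the tool's x, y, z in cm, then the turn about the tool's x in rad. In form: [[[dx, dy, dz, spin], ...]]. A call has 1 to 8 rows; each row shifts and turns the commanded pose from where the row before left it, along the tool's axes as they then stand; what a row does not reach is not made up. A row lasts 1/10 s, in which the tool goes at most 50 mm and 8.59 degrees, less where a joint would pass 70% of its speed; a pose out of reach is approached as far as the arm can. A call with a gripper value outside its range is refused whole. "jaw" is the finger opening in cm, from 0 to 8.76, set as the call begins (left out, the last holds). The fingers move at their own pace and stop on an object; the grip force is fixed at half the most. Time passes only in rows, so rows that do not move let the fingers close. It gives the time, the measured TCP pose, the force and the opening at its end, in the units of the state.
- get_obs(): the state, without advancing time (a new reading comes with each control period).
- snapshot(name): name is "scene" or "side" or "wrist"; returns (picture, depth): 384x512x3 uint8, red, green, blue; 384x512 float32, m along the optical axis (not along the pixel's ray), 0 where there is no reading.
- calibration(name): a dict with "mtx" (3x3 intrinsics, pixels), "k1" (the pictures are not rectified: a ray, as slopes to the right and down, at radius r is drawn at 1 + k1 r^2 times it, then the intrinsics apply), "T" (4x4, takes a point from camera to world coordinates); the wrist camera has in their place "tool_from_camera" (4x4, takes a point from camera to tool coordinates, whose origin is the TCP and whose axes are the tool frame's). Camera axes: x right, y up, looking along -z (the intrinsics and any distortion apply to the point x, -y, -z); pixel columns grow to the right and rows downward; lengths in m; the calibration is good to about 2 mm. A picture is of the moment at which its call begins: read the wrist's pose just before it. calibration takes no time and is no camera call.
- close_job(): hands the job in, once; it reports no verdict.
The state is a dict: "clock": time; "joint_pos": joint angles; "qvel": joint speeds; "tau": joint torques, N m; "tool_pos": TCP position; "orientation": TCP orientation; "force": force on the tool from outside, world axes, zero at the start; "moment": the same for the moment, N m; "opening": finger opening in m.
Only numpy, scipy, OpenCV 4.12 (cv2) and the standard library are available. Lean on these libraries where they do the work, as an engineer would, in place of code of your own. Each camera call takes 0.05 s, during which the arm holds its last target. There are 200 camera calls.

## Working session

There is one attempt and no reset: what is moved stays moved. The work goes in short steps, Python scripts to look and compute and a tool call to move; the robot and the scene stay as the last step left them, time stands still between calls to the robot, and variables do not carry over. Pictures are saved under pics/ and viewed, about 8 in all and at most 12, crops included, and the job is handed in when it is done.

Besides the shell and the picture viewer there is one more tool, called after "Call:" as a command line: name --argument value ..., lists and objects as JSON in quotes. move_arm: Moves the arm, as the interface text tells. Its arguments: {"type":"object","properties":{"commands":{"type":"array"},"jaw":{"type":"number"}},"required":["commands"]}

```bash
ls; mkdir -p pics; cat > h.py <<'E'
import numpy as np, cv2, sys
from plant import get_obs, snapshot, calibration, close_job, ctrl
from scipy.spatial.transform import Rotation as R
def toolT():
    o=get_obs(); T=np.eye(4); T[:3,:3]=R.from_euler('xyz',o['orientation'],degrees=True).as_matrix(); T[:3,3]=o['tool_pos']; return T
def shot(n,f):
    T=toolT(); p,d=snapshot(n); c=calibration(n)
    M=c['T'] if n!='wrist' else T@np.array(c['tool_from_camera'])
    np.savez('pics/'+f+'.npz',p=p,d=d,T=M,K=c['mtx'],k1=c['k1']); cv2.imwrite('pics/'+f+'.png',p[:,:,::-1]); return load(f)
def load(f): return dict(np.load('pics/'+f+'.npz'))
def ray(s,u,v):
    K=s['K']; x=np.array([(u-K[0,2])/K[0,0],(v-K[1,2])/K[1,1]]); r=x.copy()
    for _ in range(20): r=x/(1+s['k1']*(r@r))
    return np.array([r[0],-r[1],-1.])
def w(s,u,v):   # by depth
    z=s['d'][int(round(v)),int(round(u))]; return (s['T']@np.r_[ray(s,u,v)*z,1])[:3]
def atz(s,u,v,z): # on plane z
    d=s['T'][:3,:3]@ray(s,u,v); o=s['T'][:3,3]; return o+d*(z-o[2])/d[2]
def cloud(s):
    h,wd=s['d'].shape; u,v=np.meshgrid(np.arange(wd),np.arange(h)); K=s['K']
    x=np.stack([(u-K[0,2])/K[0,0],(v-K[1,2])/K[1,1]]);r=x.copy()
    for _ in range(20): r=x/(1+s['k1']*(r**2).sum(0))
    P=np.stack([r[0],-r[1],-np.ones_like(r[0])],-1)*s['d'][...,None]
    return P@s['T'][:3,:3].T+s['T'][:3,3]
def proj(s,p):
    c=np.linalg.inv(s['T'])@np.r_[p,1]; x=np.array([c[0],-c[1]])/-c[2]; x=x*(1+s['k1']*(x@x)); return s['K'][:2,:2]@x+s['K'][:2,2]
E
python3 - <<'E'
from h import *
print(get_obs(),ctrl.grip_point_offset)
a=shot('scene','s0');b=shot('side','d0')
for s in(a,b): print(s['T'].round(3),s['K'].round(1),s['k1'])
print(calibration('wrist'))
E
```

```text
pics
{'clock': 0.0, 'joint_pos': array([ 1.65051077e+01,  2.05923134e+01,  6.35006155e-01, -2.00520416e-02,
       -7.01358322e+01, -1.65077927e+01]), 'qvel': array([ 0.0944    ,  0.07988297, -0.00632863,  0.00232308,  0.03284586,
        0.02994913]), 'tau': array([-8.00930356e-04, -5.82726967e+01,  2.93058443e+01,  6.99745238e+00,
        6.93249181e-03, -2.06530804e-04]), 'tool_pos': array([ 6.74521401e-01, -4.53422346e-05,  2.25622349e-01]), 'orientation': array([   5.06794105,   89.9049715 , -174.94157283]), 'force': array([-0.63116577,  0.6512258 , -0.52934187]), 'moment': array([-0.02367899,  0.00640811, -0.04075428]), 'opening': 0.08722038062229702} 0.0188
[[-0.87  -0.333  0.364  0.991]
 [ 0.493 -0.58   0.648  0.888]
 [-0.005  0.744  0.669  0.986]
 [ 0.     0.     0.     1.   ]] [[420.8   0.  258.3]
 [  0.  420.8 189.3]
 [  0.    0.    1. ]] 0.014085168456426034
[[-0.773  0.461 -0.435  0.115]
 [-0.634 -0.576  0.516  0.587]
 [-0.013  0.675  0.738  0.842]
 [ 0.     0.     0.     1.   ]] [[349.4   0.  254.5]
 [  0.  349.4 189.5]
 [  0.    0.    1. ]] -0.0070829726609047405
{'mtx': array([[323.05537508,   0.        , 255.59214627],
       [  0.        , 323.05537508, 188.69455637],
       [  0.        ,   0.        ,   1.        ]]), 'k1': 0.029333051989036702, 'tool_from_camera': array([[ 4.19064724e-04,  2.83413227e-01, -9.58997793e-01,
        -1.59076695e-01],
       [-1.21115362e-04,  9.58997885e-01,  2.83413201e-01,
         7.71884807e-02],
       [ 9.99999905e-01, -2.61910956e-06,  4.36207880e-04,
         5.97819160e-04],
       [ 0.00000000e+00,  0.00000000e+00,  0.00000000e+00,
         1.00000000e+00]])}
```

View pics/s0.png

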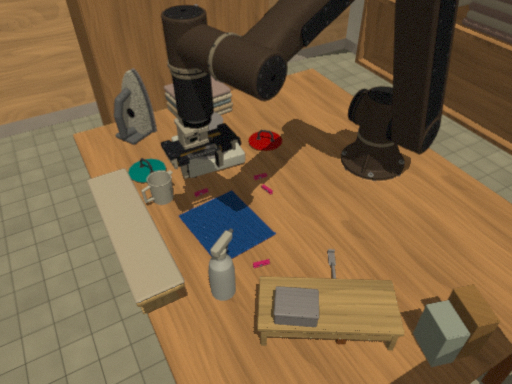

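View pics/d0.png

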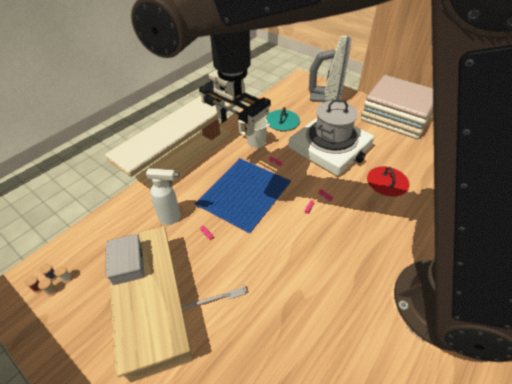

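The pictures show three lid-like things: a red one at side (388,180), a turquoise one at side (282,120), and the steel lid on the pot at side (335,115). The steel one is the target. The lifter's tongue is at side (245,291) and scene (331,253), and its neck runs under the riser. The pad is blue. Next is a close crop of each, with measurements.

```bash
python3 - <<'E'
from h import *
a=load('s0');b=load('d0')
def crop(s,x,y,wd,h,k): return cv2.resize(s['p'][y:y+h,x:x+wd,::-1],None,fx=k,fy=k,interpolation=cv2.INTER_CUBIC)
A=crop(b,170,270,100,50,4);B=crop(b,285,85,100,75,4);C=crop(a,310,240,50,50,4); 
im=np.zeros((300+200+0,800,3),np.uint8); im[:300,:400]=B; im[300:,:400]=A; im[300:,400:600]=C; im[:300,400:]=crop(a,255,235,160,120,2.5)[:300]
cv2.imwrite('pics/c0.png',im)
P=cloud(b);Q=cloud(a)
for n,X,s in(('side',P,b),('scene',Q,a)):
    p=s['p'].astype(int); m=(p[...,2]>120)&(p[...,0]<60)&(p[...,1]<110)
    pts=X[m]; pts=pts[(abs(pts[:,2]-.008)<.01)]; r=cv2.minAreaRect((pts[:,:2]*1000).astype(np.float32)); print(n,'pad',r,np.median(pts[:,2]),len(pts))
    # riser top
    m=(abs(X[...,2]-.09)<.006)&(X[...,0]>.2)&(X[...,1]>.2)&(p[...,0]>p[...,2]+30)
    m=cv2.morphologyEx(m.astype(np.uint8),cv2.MORPH_OPEN,np.ones((3,3)))>0
    n_,l,st,_=cv2.connectedComponentsWithStats(m.astype(np.uint8)); i=1+st[1:,4].argmax(); pts=X[l==i]
    print('riser',cv2.minAreaRect((pts[:,:2]*1000).astype(np.float32)),len(pts),st[i])
# pot height region in side
m=np.zeros(P.shape[:2],bool); m[85:170,285:380]=1
for lo,hi in((.06,.082),(.155,.172),(.19,.225)):
    q=P[m&(P[...,2]>lo)&(P[...,2]<hi)]; print(lo,len(q),q.mean(0).round(3),q.min(0).round(3),q.max(0).round(3))
E
```

```text
side pad ((627.781005859375, 32.51318359375), (204.83607482910156, 244.6269989013672), 5.807468414306641) 0.00599098294303857 3073
riser ((561.9749755859375, 465.3746643066406), (150.87783813476562, 341.6659240722656), 58.1491813659668) 7473 [ 110  226   80  150 7473]
scene pad ((663.6735229492188, 38.224403381347656), (86.66918182373047, 251.6893768310547), 18.780675888061523) 0.005348268982801385 5
riser ((560.7535400390625, 463.92724609375), (153.28948974609375, 338.89031982421875), 58.40322494506836) 5776 [ 258  277  146   58 5776]
0.06 832 [ 0.526 -0.343  0.07 ] [ 0.43  -0.602  0.06 ] [ 0.71  -0.221  0.082]
0.155 731 [ 0.524 -0.327  0.159] [ 0.461 -0.404  0.155] [ 0.596 -0.265  0.172]
0.19 45 [ 0.529 -0.331  0.199] [ 0.505 -0.349  0.19 ] [ 0.551 -0.314  0.206]
```

View pics/c0.png

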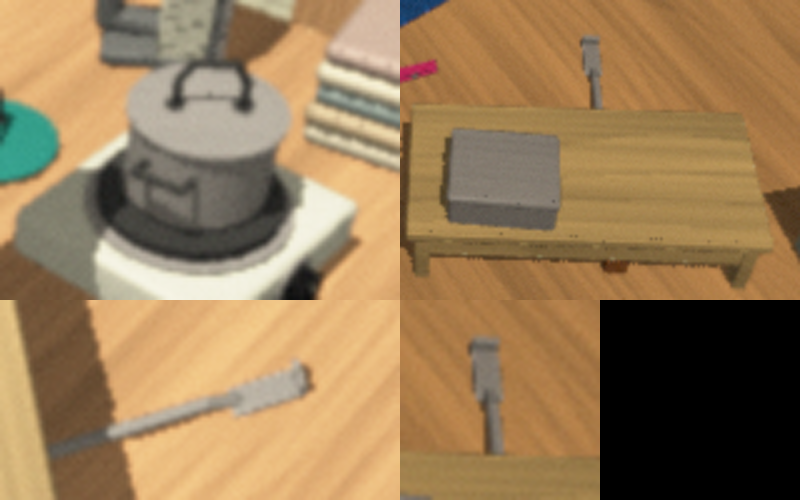

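The crops confirm the choice. The steel lid on the pot has a black bridge loop, with its bar from side (331,101) to (346,101). The steel lifter runs from its neck at side (197,303) to its tip at side (246,289).

```bash
cat pics/../h.py >/dev/null; python3 - <<'E'
from h import *
a=load('s0');b=load('d0')
print(toolT().round(3))
for n,u,v,z in(('tipend',246,289,.010),('tongue mid',239,292,.005),('neck',190,305.5,.013),('neck2',225,296.3,.013)): print(n,atz(b,u,v,z).round(3),w(b,u,v).round(3))
for n,u,v,z in(('tipend',331,251,.016),('neck',333.5,274,.013)): print('sc',n,atz(a,u,v,z).round(3),w(a,u,v).round(3))
p,q=atz(b,330.5,102,.201),atz(b,346,103,.201); print(p,q,(p+q)/2,np.degrees(np.arctan2(*(q-p)[1::-1])))
P=cloud(b); m=np.zeros(P.shape[:2],bool); m[85:170,300:365]=1
d=b['p'].max(2)<75
q=P[m&(P[...,2]>.185)&(P[...,2]<.21)]; print(q.round(3)[:60:3]); 
E
```

```text
[[-0.002 -0.    -1.     0.675]
 [-0.    -1.     0.    -0.   ]
 [-1.     0.     0.002  0.226]
 [ 0.     0.     0.     1.   ]]
tipend [0.404 0.286 0.01 ] [ 0.407  0.282 -0.001]
tongue mid [0.414 0.302 0.005] [0.415 0.301 0.003]
neck [0.482 0.408 0.013] [0.481 0.408 0.015]
neck2 [0.431 0.335 0.013] [0.433 0.334 0.009]
sc tipend [0.411 0.292 0.016] [0.408 0.289 0.011]
sc neck [0.454 0.361 0.013] [0.456 0.363 0.016]
[ 0.54398731 -0.30837518  0.201     ] [ 0.50233597 -0.33415484  0.201     ] [ 0.52316164 -0.32126501  0.201     ] -148.24498757135416
[[ 0.541 -0.323  0.206]
 [ 0.543 -0.323  0.201]
 [ 0.535 -0.327  0.203]
 [ 0.527 -0.332  0.203]
 [ 0.519 -0.337  0.204]
 [ 0.512 -0.345  0.203]
 [ 0.544 -0.326  0.196]
 [ 0.534 -0.327  0.199]
 [ 0.526 -0.331  0.2  ]
 [ 0.518 -0.337  0.201]
 [ 0.512 -0.345  0.199]
 [ 0.544 -0.319  0.196]
 [ 0.51  -0.344  0.197]
 [ 0.549 -0.316  0.191]
 [ 0.509 -0.342  0.194]
 [ 0.551 -0.316  0.187]
 [ 0.51  -0.346  0.188]
 [ 0.505 -0.343  0.188]]
```

Call:
move_arm --commands '[[[0, -4, 2.5, 0], [0, -4, 2.5, 0], [0, -4, 2.5, 0], [0, -4, 2.5, 0], [0, -4, 2.5, 0], [0, -4, 2.5, 0], [0, -4, 2.5, 0], [0, -4, 2.5, 0]]]'

```text
clock: 0.9
tool_pos: [0.4735, 0.3213, 0.2264]
orientation: [26.1, 90.0, -153.9]
force: [0.2, 0.8, -0.2]
opening: 0.0875
```

Call:
move_arm --commands '[[[1, -4.1, 2.2, 0], [1, 0, 0, 0.142], [1, 0, 0, 0.142], [1, 0, 0, 0.142], [1, 0, 0, 0.141], [0, 0, 0, 0], [0, 0, 0, 0]]]'

```text
clock: 1.6
tool_pos: [0.453, 0.3608, 0.1765]
orientation: [102.1, 90.0, -110.2]
force: [-0.9, -0.3, 0.0]
opening: 0.0875
```

```bash
python3 - <<'E'
from h import *
a=shot('wrist','w1'); print(toolT().round(3)); print(proj(a,[.453,.362,.013]),proj(a,[.405,.287,.013]))
cv2.imwrite('pics/w1b.png',cv2.resize(a['p'][:,:,::-1],(768,576)))
E
```

```text
[[ 0.    -0.534 -0.846  0.453]
 [-0.    -0.846  0.534  0.361]
 [-1.    -0.    -0.     0.177]
 [ 0.     0.     0.     1.   ]]
[256.11693738 172.9305698 ] [256.7762715   81.25103672]
```

View pics/w1b.png

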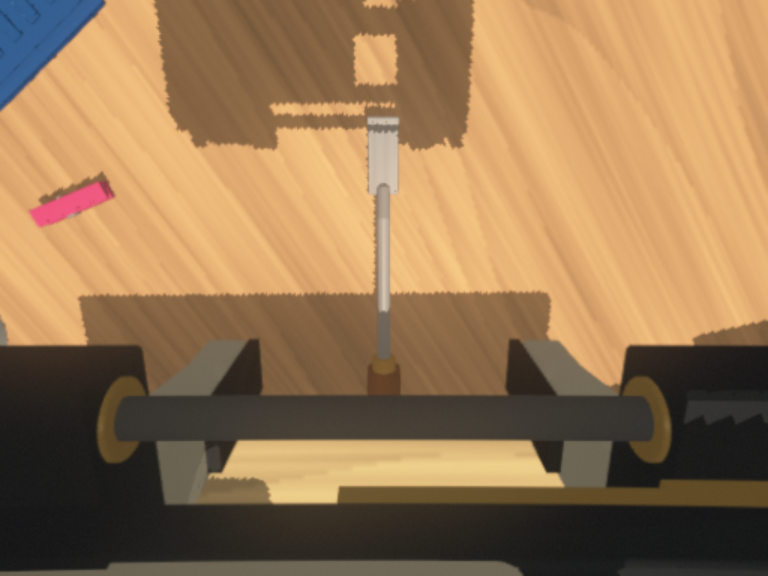

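The wrist picture shows the lifter exactly on the tool's centre column (383/768) and running straight: tip at row 118, handle front at row 362. I'll descend on the neck and grip it.

Call:
move_arm --commands '[[[4.3, 0, 0, 0], [4.3, 0, 0, 0], [4.3, 0, 0, 0], [2.8, 0, 0, 0], [1.5, 0, 0, 0], [0, 0, 0, 0], [0, 0, 0, 0]]]'

```text
clock: 2.35
tool_pos: [0.4535, 0.3614, 0.0053]
orientation: [-115.5, 90.0, 32.1]
force: [0.4, 0.2, -0.2]
opening: 0.0876
```

Call:
move_arm --commands '[[[0, 0, 0, 0], [0, 0, 0, 0], [0, 0, 0, 0], [0, 0, 0, 0], [0, 0, 0, 0], [0, 0, 0, 0], [0, 0, 0, 0], [0, 0, 0, 0]]]' --jaw 0

```text
clock: 3.15
tool_pos: [0.453, 0.3609, 0.0045]
orientation: [93.8, 90.0, -118.7]
force: [-0.4, -0.2, 0.0]
opening: 0.029
```

Call:
move_arm --commands '[[[0, 0, 0, 0], [0, 0, 0, 0], [0, 0, 0, 0], [0, 0, 0, 0], [0, 0, 0, 0]]]'

```text
clock: 3.65
tool_pos: [0.453, 0.361, 0.0045]
orientation: [76.9, 90.0, -135.6]
force: [-0.1, 0.6, -0.5]
opening: 0.0075
```

Call:
move_arm --commands '[[[0, 0.5, 0, 0], [0, 1, 0, 0], [0, 2, 0, 0], [0, 2.5, 0, 0], [0, 2.5, 0, 0], [0, 2.5, 0, 0], [0, 2.5, 0, 0], [0, 1.5, 0, 0]]]'

```text
clock: 4.45
tool_pos: [0.371, 0.2323, 0.0046]
orientation: [66.2, 90.0, -146.3]
force: [-0.0, 0.6, -1.1]
opening: 0.0077
```

Call:
move_arm --commands '[[[0, 0, 0, 0], [0, 0, 0, 0], [0, 0, 0, 0], [0, 0, 0, 0], [0, 0, 0, 0], [0, 0, 0, 0], [0, 0, 0, 0], [0, 0, 0, 0]]]' --jaw 6

```text
clock: 5.25
tool_pos: [0.3724, 0.2344, 0.0045]
orientation: [93.3, 90.0, -119.2]
force: [0.3, -0.9, 0.2]
opening: 0.0592
```

Call:
move_arm --commands '[[[-2, 0, 0, 0], [-4, 0, 0, 0], [-4, 0, 0, 0], [-4, 0, 0, 0], [-3, 0, 0, 0], [0, 0, 0, 0], [0, 0, 0, 0]]]'

```text
clock: 5.95
tool_pos: [0.3724, 0.2347, 0.175]
orientation: [-80.5, 89.9, 67.0]
force: [0.1, 0.2, -0.5]
opening: 0.0599
```

```bash
python3 - <<'E'
from h import *
a=shot('wrist','w2'); b=shot('side','d2'); print(toolT().round(3))
im=np.vstack([cv2.resize(a['p'][:,:,::-1],(512,384)),cv2.resize(b['p'][190:290,190:446,::-1],(512,200))])
cv2.imwrite('pics/w2b.png',im)
E
```

```text
[[-0.001 -0.537 -0.843  0.372]
 [-0.001 -0.843  0.537  0.234]
 [-1.     0.001  0.     0.174]
 [ 0.     0.     0.     1.   ]]
```

View pics/w2b.png

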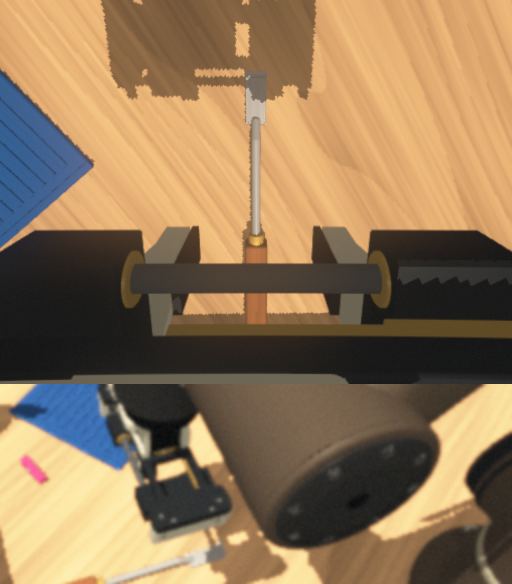

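```bash
python3 - <<'E'
from h import *
a=load('w2'); T=toolT()
for u,v,z in((256,74,.016),(256,119,.009),(256,234,.02),(256,247,.024),(255.5,320,.024)):
    p=atz(a,u,v,z); q=np.linalg.inv(T)@np.r_[p,1]; print(p.round(4),q[:3].round(4),w(a,u,v).round(3))
E
```

```text
[0.3216 0.1558 0.016 ] [0.1578 0.0927 0.0004] [0.322 0.156 0.016]
[0.3437 0.1906 0.009 ] [0.1647 0.0514 0.0004] [0.344 0.191 0.009]
[0.4073 0.2905 0.02  ] [ 0.1536 -0.0669  0.0005] [0.408 0.291 0.018]
[0.4144 0.3015 0.024 ] [ 0.1495 -0.08    0.0005] [0.414 0.301 0.024]
[0.4637 0.3779 0.024 ] [ 1.494e-01 -1.710e-01 -1.000e-04] [0.463 0.377 0.025]
```

Call:
move_arm --commands '[[[0, -3.5, 0, 0], [0, -3.5, 0, 0], [1.5, -2.5, 0, 0], [4, 0, 0, 0], [4, 0, 0, 0], [4, 0, 0, 0], [2.5, 0, 0, 0], [1.1, 0, 0, 0]]]'

```text
clock: 6.85
tool_pos: [0.4218, 0.3121, -0.0001]
orientation: [88.8, 89.6, -123.7]
force: [-25.0, -8.4, 102.2]
opening: 0.0599
```

Call:
move_arm --commands '[[[0, 0, 0, 0], [0, 0, 0, 0], [0, 0, 0, 0], [0, 0, 0, 0], [0, 0, 0, 0], [0, 0, 0, 0], [0, 0, 0, 0], [0, 0, 0, 0]]]' --jaw 0

```text
clock: 7.65
tool_pos: [0.4235, 0.3148, 0.0039]
orientation: [-97.7, 90.0, 49.9]
force: [-2.3, 0.8, 4.4]
opening: 0.0239
```

Call:
move_arm --commands '[[[-0.5, 0, 0, 0], [-1.5, 0, 0, 0], [-3, 0, 0, 0], [-4, 0, 0, 0], [-4, 0, 0, 0], [-3, 0, 0, 0], [-1, 0, 0, 0], [0, 0, 0, 0]]]'

```text
clock: 8.45
tool_pos: [0.4237, 0.315, 0.1748]
orientation: [-86.6, 89.8, 60.9]
force: [0.5, -0.4, -2.2]
opening: 0.0239
```

```bash
python3 - <<'E'
from h import *
a=shot('wrist','w3'); b=shot('side','d3');T=toolT(); print(T.round(4))
P=(cloud(a).reshape(-1,3)-T[:3,3])@T[:3,:3]
m=(P[:,0]<.08)&(abs(P[:,2])<.006)&(P[:,1]>.03)
q=P[m]; print(len(q))
for y in np.arange(.03,.2,.01):
    s=q[abs(q[:,1]-y)<.005]
    if len(s): print(round(y,3),np.median(s[:,0]).round(4),np.median(s[:,2]).round(4),len(s))
for p in ([0,.02,0],[0,.188,0]): print(proj(b,(T@np.r_[p,1])[:3]))
E
```

```text
[[-1.500e-03 -5.375e-01 -8.433e-01  4.227e-01]
 [-1.100e-03 -8.433e-01  5.375e-01  3.139e-01]
 [-1.000e+00  1.700e-03  7.000e-04  1.723e-01]
 [ 0.000e+00  0.000e+00  0.000e+00  1.000e+00]]
5341
0.03 -0.084 0.0002 808
0.04 -0.0161 -0.0003 387
0.05 -0.016 -0.0003 431
0.06 -0.0159 0.0002 451
0.07 -0.0158 -0.0001 470
0.08 -0.1613 0.0002 1277
0.09 -0.0159 -0.0003 532
0.1 -0.0158 -0.0003 588
0.11 -0.0156 0.0001 397
[237.60690624 256.4539416 ]
[307.48475124 236.26863155]
```

Call:
move_arm --commands '[[[-1, 0, 0, -0.07], [-2.5, 0, 0, -0.14], [-4, 0, 0, -0.145], [-4, 0, 0, -0.145], [-4, 0, 0, -0.145], [-3, 0, 0, -0.145], [-1.5, 0, 0, -0.145], [0, 0, 0, -0.145]]]'

```text
clock: 9.35
tool_pos: [0.4238, 0.3151, 0.3739]
orientation: [-167.5, 90.0, 42.3]
force: [0.3, 0.4, -2.1]
opening: 0.0237
```

Call:
move_arm --commands '[[[0, 0, 0, -0.08], [0, 0, 0, 0], [0, 0, 0, 0]]]'

```text
clock: 9.65
tool_pos: [0.4232, 0.3145, 0.3718]
orientation: [17.2, 89.8, -129.0]
force: [0.7, 0.7, -1.5]
opening: 0.0238
```

```bash
python3 - <<'E'
from h import *
T=toolT(); print(T.round(4), get_obs()['joint_pos'].round(1)); print(np.linalg.inv(T)@np.r_[.460,-.232,.36,1])
print(np.degrees(np.arctan2(T[1,1],T[0,1])))
E
```

```text
[[-1.900e-03  5.567e-01 -8.307e-01  4.232e-01]
 [-2.400e-03 -8.307e-01 -5.567e-01  3.145e-01]
 [-1.000e+00  9.000e-04  2.900e-03  3.718e-01]
 [ 0.000e+00  0.000e+00  0.000e+00  1.000e+00]] [ 57.9   3.   -3.2  -0.  -84.  -24.1]
[0.01304655 0.47445237 0.27359345 1.        ]
-56.17376596235803
```

Call:
move_arm --commands '[[[0, 1.2, 0.7, 0], [0, 2.6, 1.5, 0], [0, 3.4, 2, 0], [0, 3.4, 2, 0], [0, 3.4, 2, 0], [0, 3.4, 2, 0], [0, 3.4, 2, 0], [0, 3.4, 2, 0]]]'

```text
clock: 10.45
tool_pos: [0.4402, 0.0324, 0.3734]
orientation: [-179.7, 90.0, 34.2]
force: [1.1, 0.1, -2.0]
opening: 0.0237
```

Call:
move_arm --commands '[[[0, 3.4, 2, 0], [0, 3.4, 2, 0], [0, 3.4, 2, 0], [0, 3.4, 2, 0], [0, 3.4, 2, 0], [0, 3.4, 2, 0], [0, 1.9, 1, 0], [0, 0.9, 0.4, 0]]]'

```text
clock: 11.25
tool_pos: [0.4586, -0.2349, 0.3727]
orientation: [-35.8, 89.9, 177.9]
force: [-0.3, -0.2, -1.6]
opening: 0.0238
```

Call:
move_arm --commands '[[[0, 0, 0, 0], [0, 0, 0, 0], [0, 0, 0, 0]]]'

```text
clock: 11.55
tool_pos: [0.4593, -0.232, 0.3737]
orientation: [-177.4, 90.0, 36.6]
force: [-0.4, 0.7, -2.6]
opening: 0.024
```

```bash
python3 - <<'E'
from h import *
a=shot('wrist','w4'); print(toolT().round(4), get_obs()['joint_pos'].round(1))
print(proj(a,[.527,-.332,.201]))
cv2.imwrite('pics/w4b.png',cv2.resize(a['p'][:,:,::-1],(768,576)))
E
```

```text
[[ 5.000e-04  5.597e-01 -8.287e-01  4.594e-01]
 [ 1.000e-04 -8.287e-01 -5.597e-01 -2.319e-01]
 [-1.000e+00  2.000e-04 -4.000e-04  3.738e-01]
 [ 0.000e+00  0.000e+00  0.000e+00  1.000e+00]] [ -4.9   1.6  -4.4  -0.  -84.   38.9]
[254.75137898  43.95462939]
```

View pics/w4b.png

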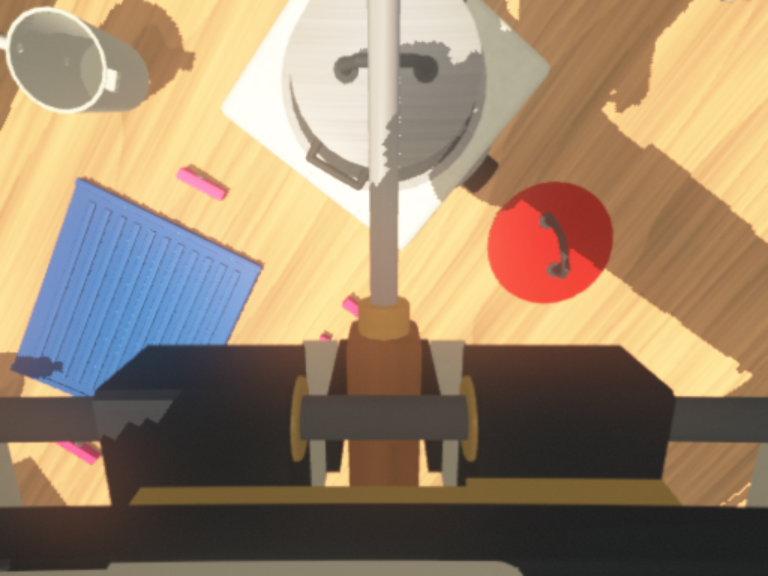

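```bash
python3 - <<'E'
from h import *
a=load('w4'); T=toolT(); Ti=np.linalg.inv(T)
P=cloud(a); L=P@Ti[:3,:3].T+Ti[:3,3]
m=(P[...,2]>.18)&(P[...,2]<.215)&(L[...,1]>.05)
q=L[m]; print(len(q), P[m][:,2].max())
for z in np.arange(-.032,.036,.004):
    s=q[abs(q[:,2]-z)<.002]
    if len(s): t=s[s[:,0]<s[:,0].min()+.004]; print(round(z,3),len(s),t.mean(0).round(4))
for u,v in((231,46.5),(285.5,46.5)): print((Ti@np.r_[atz(a,u,v,.162),1]).round(4),w(a,u,v).round(3))
# lid disc edge
m=(P[...,2]>.150)&(P[...,2]<.172)&(L[...,1]>.03); q=L[m]; print(q[:,2].min(),q[:,2].max(),q[:,1].min())
# neck
m=(L[...,0]<.03)&(L[...,0]>-.03)&(L[...,1]>.03); q=L[m]
for y in(.05,.07,.09,.105): s=q[abs(q[:,1]-y)<.006]; print(y,len(s),np.median(s,0).round(4),s[:,2].min().round(4),s[:,2].max().round(4))
E
```

```text
405 0.20747962351081256
-0.028 23 [ 0.1842  0.1242 -0.0276]
-0.024 37 [ 0.1777  0.1239 -0.0232]
-0.02 38 [ 0.1711  0.1237 -0.019 ]
-0.016 37 [ 0.1688  0.1238 -0.0157]
-0.012 36 [ 0.1686  0.1238 -0.0121]
-0.008 9 [ 0.1681  0.1235 -0.0098]
0.012 40 [0.1684 0.1238 0.012 ]
0.016 48 [0.1684 0.1238 0.016 ]
0.02 38 [0.1691 0.124  0.02  ]
0.024 37 [0.1706 0.124  0.0228]
0.028 33 [0.1775 0.1236 0.0274]
0.032 29 [0.1831 0.1241 0.031 ]
[ 0.2118  0.1235 -0.025   1.    ] [ 0.546 -0.318  0.192]
[0.2118 0.1234 0.0324 1.    ] [ 0.502 -0.349  0.187]
-0.06478725285768022 0.07045703143296425 0.05740313797087049
0.05 510 [-0.0135  0.0501  0.0006] -0.0037 0.0053
0.07 567 [-0.0135  0.0702  0.001 ] -0.0035 0.0051
0.09 644 [-0.0136  0.09    0.0006] -0.0038 0.0049
0.105 717 [-0.0135  0.1051  0.0006] -0.0036 0.0052
```

The lid's loop is ahead at (345–430, 65), square to the lifter. The depth reading puts its middle 1.8 mm to +z of the lifter's axis and 124 mm ahead of the TCP. I'll back off 9 cm, correct the offset and descend.

Call:
move_arm --commands '[[[0, -1, 0.18, 0], [0, -2, 0, 0], [0, -3, 0, 0], [0, -2, 0, 0], [0, -1, 0, 0], [2, 0, 0, 0], [3, 0, 0, 0], [3, 0, 0, 0]]]'

```text
clock: 12.4
tool_pos: [0.4078, -0.1586, 0.2932]
orientation: [150.3, 89.9, 4.4]
force: [0.2, -0.5, -1.7]
opening: 0.0235
```

Call:
move_arm --commands '[[[3, 0, 0, 0], [3, 0, 0, 0], [2.5, 0, 0, 0], [2, 0, 0, 0], [1, 0, 0, 0], [0.4, 0, 0, 0], [0, 0, 0, 0], [0, 0, 0, 0]]]'

```text
clock: 13.2
tool_pos: [0.4084, -0.1591, 0.1755]
orientation: [138.9, 89.9, -7.1]
force: [0.5, -0.6, -1.1]
opening: 0.0234
```

```bash
python3 - <<'E'
from h import *
b=shot('side','d5'); T=toolT(); print(T.round(4)); Ti=np.linalg.inv(T)
a=load('w4')
bar=np.array([.4594,-.2319,0])+.1238*np.array([.5597,-.8287,0])+.0023*np.array([-.8287,-.5597,0]); bar[2]=.201
print(bar,(Ti@np.r_[bar,1]).round(4))
for n,p in(('saddle',[-.001,.165,.0007]),('tip',[-.012,.188,.0007])): print(n,proj(b,(T@np.r_[p,1])[:3]))
cv2.imwrite('pics/d5b.png',cv2.resize(b['p'][60:180,270:430,::-1],None,fx=4.5,fy=4.5,interpolation=cv2.INTER_CUBIC))
E
```

```text
[[ 1.900e-03  5.591e-01 -8.291e-01  4.084e-01]
 [-1.000e-04 -8.291e-01 -5.591e-01 -1.591e-01]
 [-1.000e+00  1.100e-03 -1.500e-03  1.756e-01]
 [ 0.000e+00  0.000e+00  0.000e+00  1.000e+00]]
[ 0.52678485 -0.33578037  0.201     ] [-2.520e-02  2.127e-01  6.000e-04  1.000e+00]
saddle [339.35134087 115.06853417]
tip [339.42469016 107.97398173]
```

View pics/d5b.png

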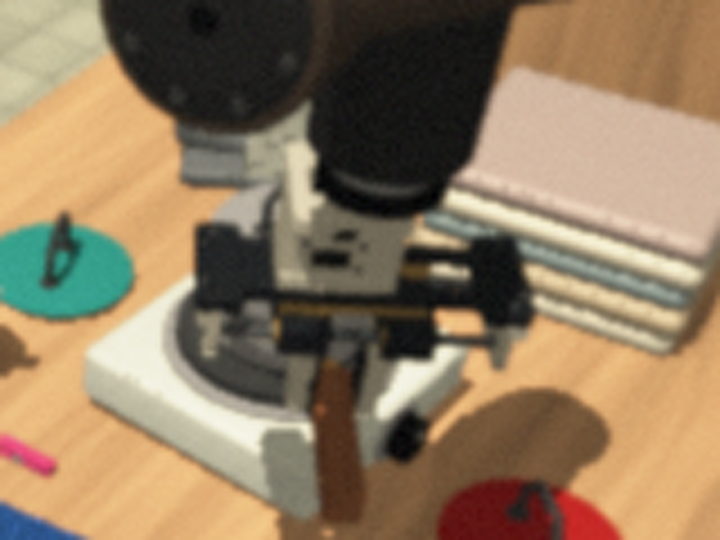

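Call:
move_arm --commands '[[[0, 0.4, 0, 0], [0, 0.8, 0, 0], [0, 1, 0, 0], [0, 1, 0, 0], [0, 0.9, 0, 0], [0, 0.4, 0, 0], [0, 0.2, 0, 0], [0, 0, 0, 0]]]'

```text
clock: 14.05
tool_pos: [0.4338, -0.1983, 0.1743]
orientation: [-41.4, 90.0, 172.6]
force: [0.3, 0.2, -2.2]
opening: 0.0237
```

```bash
python3 - <<'E'
from h import *
b=shot('scene','s6'); T=toolT(); print(T[:3,3]); Ti=np.linalg.inv(T); print(get_obs()['force'])
print((Ti@np.array([.52678,-.33578,.201,1])).round(4))
u,v=proj(b,[.5268,-.3358,.201]); print(u,v)
u,v=int(u),int(v); cv2.imwrite('pics/s6b.png',cv2.resize(b['p'][max(v-50,0):v+50,max(u-70,0):u+70,::-1],None,fx=5,fy=5,interpolation=cv2.INTER_CUBIC))
E
```

```text
[ 0.4337636  -0.19810558  0.17441671]
[-0.05242632 -0.69729186 -1.74696949]
[-2.660e-02  1.661e-01 -2.000e-04  1.000e+00]
202.7274139264207 109.80680935021721
```

View pics/s6b.png

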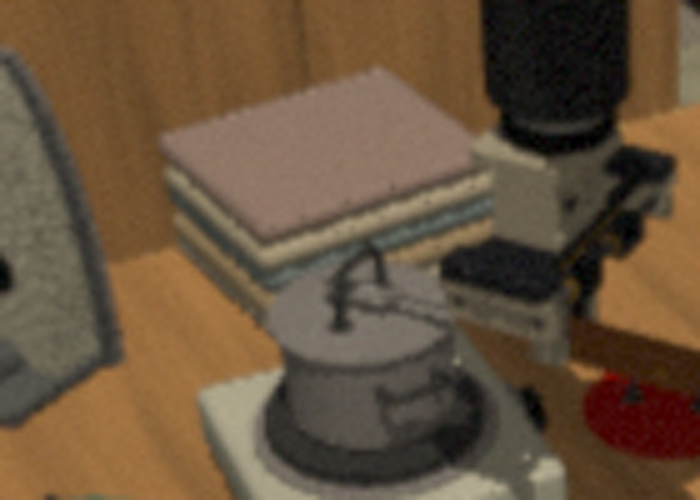

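The tongue is through the loop: its tip shows left of the loop at (338,288). I'll lift slowly.

Call:
move_arm --commands '[[[-0.6, 0, 0, 0], [-0.6, 0, 0, 0], [-0.4, 0, 0, 0], [-0.3, 0, 0, 0], [-0.3, 0, 0, 0], [-0.3, 0, 0, 0], [-0.3, 0, 0, 0], [-0.3, 0, 0, 0]]]'

```text
clock: 14.9
tool_pos: [0.4337, -0.198, 0.2055]
orientation: [-50.2, 90.0, 163.7]
force: [0.2, -0.3, -3.5]
opening: 0.0237
```

Call:
move_arm --commands '[[[-0.4, 0, 0, 0], [-0.6, 0, 0, 0], [-0.7, 0, 0, 0], [-0.7, 0, 0, 0], [-0.4, 0, 0, 0], [-0.2, 0, 0, 0], [0, 0, 0, 0], [0, 0, 0, 0]]]'

```text
clock: 15.7
tool_pos: [0.4338, -0.198, 0.2353]
orientation: [-54.7, 90.0, 159.3]
force: [-0.0, 0.5, -2.9]
opening: 0.0234
```

```bash
python3 - <<'E'
from h import *
b=shot('scene','s7'); d=shot('side','d7'); a=shot('wrist','w7'); T=toolT(); print(T[:3,3],get_obs()['force'],get_obs()['moment']); Ti=np.linalg.inv(T)
L=cloud(a)@Ti[:3,:3].T+Ti[:3,3]
m=(L[...,0]<.03)&(L[...,0]>-.03)&(L[...,1]>.03); q=L[m]
for y in(.04,.06,.08,.10): s=q[(abs(q[:,1]-y)<.006)&(abs(q[:,2])<.006)]; print(y,len(s),np.median(s,0).round(4))
u,v=proj(b,[.5268,-.3358,.201]);u,v=int(u),int(v); cv2.imwrite('pics/s7b.png',cv2.resize(b['p'][max(v-50,0):v+50,max(u-60,0):u+60,::-1],None,fx=5,fy=5,interpolation=cv2.INTER_CUBIC))
E
```

```text
[ 0.43375734 -0.19806894  0.23527268] [-0.15490213 -0.45252035 -3.63716714] [ 0.19562756  0.25026843 -0.03415528]
0.04 466 [-0.0134  0.0402  0.0004]
0.06 538 [-0.0132  0.0601  0.0009]
0.08 581 [-0.0132  0.08    0.0009]
0.1 677 [-0.013   0.1002  0.0004]
```

View pics/s7b.png

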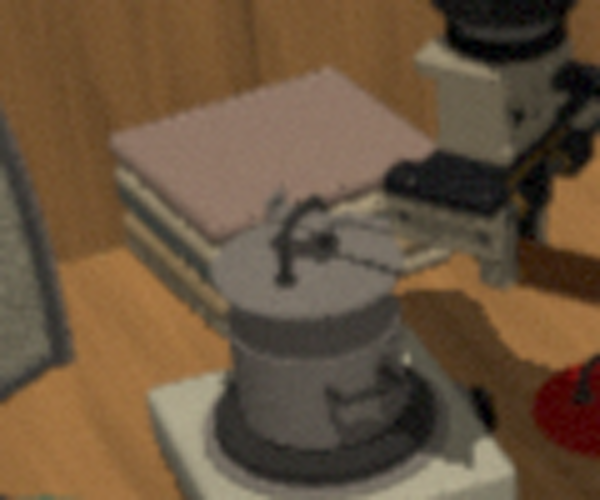

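```bash
python3 - <<'E'
from h import *
b=load('d0');P=cloud(b)
m=np.zeros(P.shape[:2],bool); m[165:225,145:183]=1; q=P[m&(P[...,2]>.03)&(P[...,2]<.21)]; print('spray',q.min(0),q.max(0),np.median(q,0))
for n,u,v in(('clipA',207,232),('clipB',309,207),('clipC',326,195),('clipD',275,160)): print(n,w(b,u,v).round(3))
for c in((197,205),(242,159),(291,181),(250,230)): print('padcorner',atz(b,*c,.008).round(3))
d=load('d7'); 
for f in('w4',):
    a=load(f);X=cloud(a);p=a['p'].astype(int);mm=(p[...,2]>90)&(p[...,0]<80)&(p[...,2]>p[...,0]+50)&(abs(X[...,2]-.008)<.01);print(cv2.minAreaRect((X[mm][:,:2]*1000).astype(np.float32)))
E
```

```text
spray [0.69115716 0.20495123 0.03006338] [0.85486754 0.28178663 0.19744941] [0.72521974 0.25440778 0.12595687]
clipA [0.607 0.222 0.011]
clipB [ 0.428 -0.042  0.012]
clipC [ 0.414 -0.12   0.008]
clipD [ 0.638 -0.148  0.01 ]
padcorner [0.705 0.166 0.008]
padcorner [ 0.733 -0.081  0.008]
padcorner [ 0.537 -0.101  0.008]
padcorner [0.515 0.136 0.008]
((639.3768920898438, 74.60299682617188), (150.7771453857422, 71.65476989746094), 89.62629699707031)
```

The lid hangs level and clear of the pot, and the lifter shows no sag. Carrying it to the pad.

Call:
move_arm --commands '[[[-0.3, 0, 0, 0], [-0.6, 0, 0, 0], [-0.9, 0, 0, 0], [-0.9, 0, 0, 0], [-0.6, 0, 0, 0], [-0.3, 0, 0, 0], [0, -0.33, -0.38, 0], [0, -0.65, -0.76, 0]]]'

```text
clock: 16.65
tool_pos: [0.4377, -0.1833, 0.2713]
orientation: [-63.9, 90.0, 150.0]
force: [0.2, -0.3, -3.4]
opening: 0.0237
```

Call:
move_arm --commands '[[[0, -0.98, -1.14, 0], [0, -1.3, -1.52, 0], [0, -1.3, -1.52, 0], [0, -1.3, -1.52, 0], [0, -1.3, -1.52, 0], [0, -1.3, -1.52, 0], [0, -1.3, -1.52, 0], [0, -1.3, -1.52, 0]]]'

```text
clock: 17.45
tool_pos: [0.4792, -0.0326, 0.2712]
orientation: [-46.0, 90.0, 168.0]
force: [0.9, -0.2, -2.5]
opening: 0.0239
```

Call:
move_arm --commands '[[[0, -1.3, -1.52, 0], [0, -1.3, -1.52, 0], [0, -1.3, -1.52, 0], [0, -1.3, -1.52, 0], [0, -1.3, -1.52, 0], [0, -1.3, -1.52, 0], [0, -1.3, -1.52, 0], [0, -1.3, -1.52, 0]]]'

```text
clock: 18.25
tool_pos: [0.5222, 0.1217, 0.2714]
orientation: [-31.9, 90.0, -177.9]
force: [0.7, -0.4, -3.2]
opening: 0.0236
```

Call:
move_arm --commands '[[[0, -1.3, -1.52, 0], [0, -0.98, -1.14, 0], [0, -0.65, -0.76, 0], [0, -0.33, -0.38, 0], [0, 0, 0, 0], [0, 0, 0, 0], [0, 0, 0, 0]]]'

```text
clock: 18.95
tool_pos: [0.5352, 0.1677, 0.2717]
orientation: [142.0, 90.0, -4.1]
force: [0.1, 0.4, -2.2]
opening: 0.0236
```

```bash
python3 - <<'E'
from h import *
b=shot('scene','s8'); d=shot('side','d8'); T=toolT(); print(T.round(3),get_obs()['force'],get_obs()['joint_pos'].round(1))
l=(T@np.array([-.03,.165,0,1]))[:3]; print(l)
ims=[]
for s in(b,d):
    u,v=map(int,proj(s,l-[0,0,.1])); u0=max(u-60,0);v0=max(v-60,0); ims.append(cv2.resize(s['p'][v0:v0+120,u0:u0+120,::-1],(400,400),interpolation=cv2.INTER_CUBIC))
cv2.imwrite('pics/s8b.png',np.hstack(ims))
E
```

```text
[[ 0.     0.558 -0.83   0.535]
 [ 0.    -0.83  -0.558  0.168]
 [-1.    -0.    -0.     0.272]
 [ 0.     0.     0.     1.   ]] [ 0.55184596 -0.68882949 -3.31517187] [ 37.4   8.3  -9.9  -0.  -71.8  -3.5]
[0.62734004 0.03094099 0.30176106]
```

View pics/s8b.png

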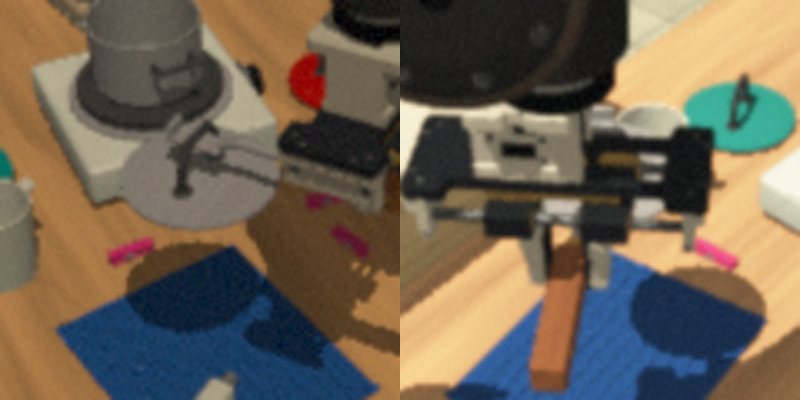

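Call:
move_arm --commands '[[[0.5, 0, 0, 0], [1, 0, 0, 0], [1.5, 0, 0, 0], [2, 0, 0, 0], [2, 0, 0, 0], [2, 0, 0, 0], [2, 0, 0, 0], [2, 0, 0, 0]]]'

```text
clock: 19.85
tool_pos: [0.5349, 0.168, 0.14]
orientation: [-2.4, 90.0, -148.5]
force: [0.3, -0.4, -3.6]
opening: 0.0235
```

Call:
move_arm --commands '[[[2, 0, 0, 0], [1.5, 0, 0, 0], [1.2, 0, 0, 0], [0.8, 0, 0, 0], [0.5, 0, 0, 0], [0.4, 0, 0, 0], [0.3, 0, 0, 0], [0.2, 0, 0, 0]]]'

```text
clock: 20.65
tool_pos: [0.5355, 0.1685, 0.0727]
orientation: [179.3, 90.0, 33.3]
force: [0.5, 0.1, -2.9]
opening: 0.0237
```

Call:
move_arm --commands '[[[0.2, 0, 0, 0], [0.2, 0, 0, 0], [0.2, 0, 0, 0], [0.2, 0, 0, 0], [0.2, 0, 0, 0], [0.2, 0, 0, 0], [0.2, 0, 0, 0], [0.2, 0, 0, 0]]]'

```text
clock: 21.45
tool_pos: [0.5353, 0.1683, 0.0564]
orientation: [-0.8, 90.0, -146.8]
force: [-1.0, 0.1, -2.1]
opening: 0.0242
```

Call:
move_arm --commands '[[[0.3, 0, 0, 0], [0.4, 0, 0, 0], [0.5, 0, 0, 0], [0.4, 0, 0, 0], [0.3, 0, 0, 0], [0.2, 0, 0, 0], [0, 0, 0, 0], [0, 0, 0, 0]]]'

```text
clock: 22.25
tool_pos: [0.5353, 0.1683, 0.0356]
orientation: [115.8, 90.0, -30.3]
force: [0.1, 0.6, -1.8]
opening: 0.0239
```

```bash
python3 - <<'E'
from h import *
b=shot('scene','s9'); T=toolT(); print(T.round(4),get_obs()['force'])
l=(T@np.array([-.03,.165,0,1]))[:3]; print(l)
P=cloud(b); m=(np.hypot(P[...,0]-l[0],P[...,1]-l[1])<.062)&(P[...,2]>.008)&(P[...,2]<.03)
q=P[m]; q=q[abs(q[:,2]-np.median(q[:,2]))<.004]; c=np.linalg.lstsq(np.c_[q[:,:2],np.ones(len(q))],q[:,2],rcond=None)[0]; print(len(q),np.median(q[:,2]),c)
u,v=map(int,proj(b,l)); cv2.imwrite('pics/s9b.png',cv2.resize(b['p'][v-50:v+50,u-60:u+60,::-1],None,fx=5,fy=5,interpolation=cv2.INTER_CUBIC))
E
```

```text
[[ 2.000e-04  5.589e-01 -8.292e-01  5.354e-01]
 [ 1.000e-04 -8.292e-01 -5.589e-01  1.684e-01]
 [-1.000e+00  0.000e+00 -2.000e-04  3.570e-02]
 [ 0.000e+00  0.000e+00  0.000e+00  1.000e+00]] [ 0.08800099  0.0690329  -1.64593702]
[0.62759829 0.03154716 0.06570268]
586 0.01772064827301001 [0.00045837 0.00290058 0.01726813]
```

View pics/s9b.png

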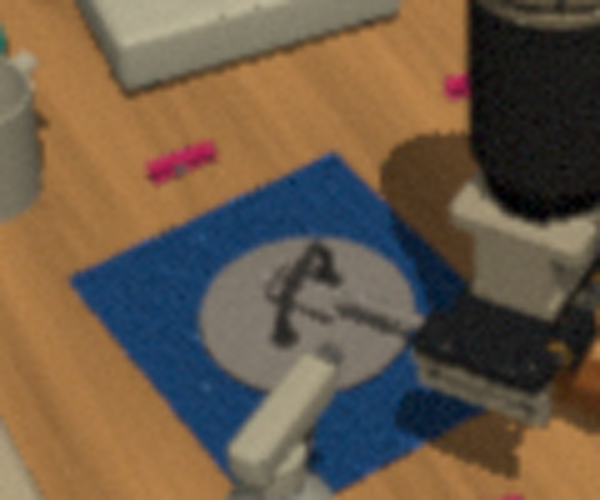

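Lid is flat and centred on the pad: the plane fit tilts 0.003 rad, and the tongue hangs free in the loop. Withdrawing along the lifter's axis.

Call:
move_arm --commands '[[[0, -0.3, 0, 0], [0, -0.6, 0, 0], [0, -0.8, 0, 0], [0, -0.8, 0, 0], [0, -0.8, 0, 0], [0, -1, 0, 0], [0, -1.2, 0, 0], [0, -1.5, 0, 0]]]'

```text
clock: 23.1
tool_pos: [0.4956, 0.2272, 0.0356]
orientation: [-172.6, 90.0, 41.4]
force: [0.8, -1.0, -1.8]
opening: 0.0237
```

Call:
move_arm --commands '[[[0, -1.5, 0, 0], [0, -1.4, 0, 0], [0, -0.8, 0, 0], [0, -0.3, 0, 0], [-1.5, 0, 0, 0], [-2.5, 0, 0, 0], [-1.5, 0, 0, 0], [-0.5, 0, 0, 0]]]'

```text
clock: 23.9
tool_pos: [0.4746, 0.2601, 0.0972]
orientation: [-170.6, 89.8, 43.4]
force: [1.0, -0.1, -2.3]
opening: 0.0234
```

Call:
move_arm --commands '[[[0, -1, 0.7, 0], [0, -1.5, 1.1, 0], [0, -1.5, 1.1, 0], [0, -0.7, 0.5, 0.1], [0, 0, 0, 0.14], [0, 0, 0, 0.14], [0, 0, 0, 0.14], [0, 0, 0, 0.08]]]'

```text
clock: 24.7
tool_pos: [0.4182, 0.279, 0.0944]
orientation: [44.9, 89.9, -135.8]
force: [-0.4, 0.2, -1.3]
opening: 0.0236
```

Call:
move_arm --commands '[[[0, 0, 0, 0], [1, 0, 0, 0], [2, 0, 0, 0], [2, 0, 0, 0], [1.5, 0, 0, 0], [1, 0, 0, 0], [0.5, 0, 0, 0], [0, 0, 0, 0]]]'

```text
clock: 25.5
tool_pos: [0.4191, 0.2791, 0.0148]
orientation: [55.9, 89.9, -124.5]
force: [-0.3, -0.5, -1.7]
opening: 0.0236
```

Call:
move_arm --commands '[[[0.3, 0, 0, 0], [0.3, 0, 0, 0], [0.2, 0, 0, 0], [0.1, 0, 0, 0], [0.1, 0, 0, 0], [0, 0, 0, 0], [0, 0, 0, 0]]]'

```text
clock: 26.2
tool_pos: [0.4194, 0.2796, 0.0056]
orientation: [-133.3, 90.0, 46.3]
force: [0.6, -0.5, -1.8]
opening: 0.0238
```

Call:
move_arm --commands '[[[0.1, 0, 0, 0], [0.1, 0, 0, 0], [0, 0, 0, 0], [0, 0, 0, 0]]]'

```text
clock: 26.6
tool_pos: [0.4195, 0.2797, 0.0039]
orientation: [-139.0, 90.0, 40.6]
force: [-1.0, -0.2, 4.3]
opening: 0.024
```

Call:
move_arm --commands '[[[0, 0, 0, 0], [0, 0, 0, 0], [0, 0, 0, 0], [0, 0, 0, 0], [0, 0, 0, 0], [0, 0, 0, 0], [0, 0, 0, 0], [0, 0, 0, 0]]]' --jaw 6

```text
clock: 27.4
tool_pos: [0.4193, 0.2795, 0.0036]
orientation: [-135.4, 90.0, 44.2]
force: [-0.6, 0.2, 0.2]
opening: 0.0597
```

Call:
move_arm --commands '[[[-1, 0, 0, 0], [-2, 0, 0, 0], [-4, 0, 0, 0], [-4, 0, 0, 0], [-4, 0, 0, 0], [-3, 0, 0, 0], [-1, 0, 0, 0], [0, 0, 0, 0]]]'

```text
clock: 28.2
tool_pos: [0.4198, 0.2801, 0.1958]
orientation: [-125.6, 89.8, 54.0]
force: [-0.4, 0.6, -0.6]
opening: 0.0599
```

```bash
python3 - <<'E'
from h import *
d=shot('side','d9'); b=shot('scene','s10'); a=shot('wrist','w10'); T=toolT(); print(T[:3,3],get_obs()['clock'],get_obs()['force'])
P=cloud(d); c=np.array([.6276,.0315]); m=(np.hypot(P[...,0]-c[0],P[...,1]-c[1])<.075)&(P[...,2]>.014)&(P[...,2]<.028)
q=P[m]; print('lid',len(q),(q.min(0)+q.max(0))/2,np.median(q,0))
X=cloud(a); L=(X-T[:3,3])@T[:3,:3]; m=(X[...,2]>.006)&(X[...,2]<.03)&(abs(L[...,2])<.015)&(L[...,0]>.05); q=X[m]; print('lifter',q.min(0),q.max(0))
print(cv2.imwrite('pics/d9b.png',cv2.resize(d['p'][:,:,::-1],(768,576))))
E
```

```text
[0.41869601 0.27886083 0.19236715] 28.35 [ 0.53670053 -0.04973773 -0.86158315]Traceback (most recent call last):
  File "<stdin>", line 4, in <module>
    return umr_minimum(a, axis, None, out, keepdims, initial, where)
ValueError: zero-size array to reduction operation minimum which has no identity
```

```bash
python3 - <<'E'
from h import *
b=load('s10'); a=load('w10'); T=toolT()
P=cloud(b); c=np.array([.6276,.0315]); m=(np.hypot(P[...,0]-c[0],P[...,1]-c[1])<.07)&(P[...,2]>.0135)&(P[...,2]<.028)
q=P[m]; print('lid',len(q),q.size and (q.min(0)+q.max(0))/2)
im=np.hstack([cv2.resize(b['p'][90:290,120:360,::-1],(480,400)),cv2.resize(a['p'][:,:,::-1],(320,240)).copy() if 0 else np.vstack([cv2.resize(a['p'][:,:,::-1],(320,240)),np.zeros((160,320,3),np.uint8)])])
cv2.imwrite('pics/f.png',im)
E
```

```text
lid 862 [0.62939977 0.03305891 0.0201576 ]
```

View pics/f.png

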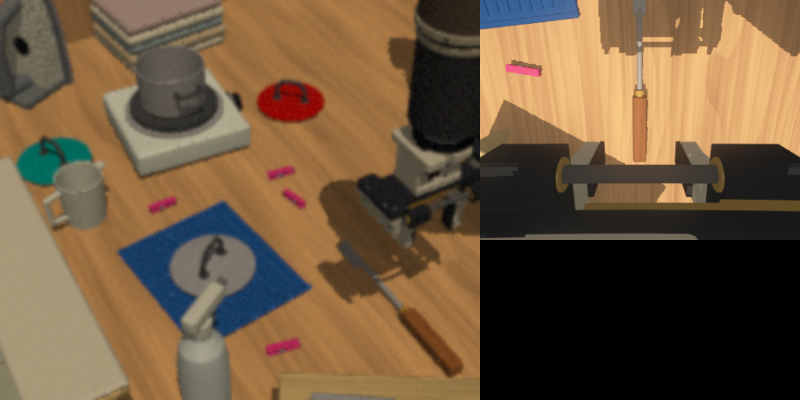

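The final picture shows the lid flat on the pad at (212,265). The lifter lies on bare wood from (345,250) to (460,365), clear of pad and lid. Pot, cup, bottle and clips are in place.

```bash
python3 -c "
from plant import close_job; print(close_job())"
```

```text
the job is handed in; nothing more can be done
None
```

The job is handed in at about 28 s of the 70 s allowed; `close_job` reported no verdict. I drew the lifter out 15 cm by its neck, let it go on the worktop and gripped it again by the wooden handle. I then lifted the lid level off the pot, set it down on the pad, withdrew the tongue and laid the lifter on bare worktop.

**Last checks:**
- **Lid:** it measured about (0.629, 0.033), within a few mm of the pad centre. A plane fit before I withdrew the tongue gave a tilt of about 0.003 rad.
- **Lifter:** the final picture shows it lying clear of the pad and the lid, with the fingers open and raised above it.
- **Everything else:** the pot, cup, bottle and clips look unmoved by eye; I did not re-measure them. The button box was mostly out of the last view.

**What went wrong or was not confirmed:**
- On the second descent to the handle, the open fingertips bumped the worktop, peaking at a 102 N reading. The limit is 120 N, and I lowered more slowly after that.
- The arm blocked the side camera at the end, so the last check used the scene and wrist cameras only.
- One check script stopped with an error because of that blocked view, and I reran the check on the scene picture.

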